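# Lock the games chest and put its key away

## Task

Lock the wooden games chest: take the key from its wooden block, push it fully into the lock on the lid, turn it clockwise (seen from above) until it comes firmly against its stop, turn it back home and draw it out. Be gentle, never force the key, leave the locking tongue where the key has put it, do not touch the tongue with the fingers, leave the other things on the table alone, and finish with the key standing fully down in its block as you found it.

Things in the scene. Friction and masses are not known exactly. Their poses are not given: they have to be found in the camera images.
- key: Loose steel key standing upright, 66 mm tall, 60 g. Origin: tip of the round shank, on its axis; z up to the head, x towards the bit. Shank 8 mm across, 25 mm long, its last 5 mm tapering to 3.6 mm. Round shoulder 18 mm across, 25 to 30 mm above the tip. At the start it hangs by the shoulder in the block's well, tip 17 mm above the table, bit pointing away from the robot (within 35 degrees).
- key_head (a point): Grip point, on the key's axis 52 mm above its tip, in the grey plastic head: a plate 34 mm wide (key's x), 9 mm thick (key's y; grip across it from above), from 30 to 66 mm above the tip, with a small lug on the +x edge, the side of the bit.
- key_bit (a point): Outer end of the flat bit, 13 mm above the tip. The bit is 4 mm thick (key's y), runs from the shank to 15 mm from the axis along the key's +x, from 7 to 19 mm above the tip.
- block: Fixed wooden key block, 54 mm by 54 mm and 42 mm high, on a 66 mm square foot. Origin on the table under the well's reference point; z up.
- well (a point): The place of the key's axis in the top face (42 mm above the table) of the block. The well is 26 mm (along the block's x, from -7 to +19 mm) by 13 mm (y, +-6.5 mm) and 36 mm deep. The key hangs here with its shoulder on the top face, bit towards the block's +x; the tip is then 17 mm above the table.
- chest: Fixed wooden games chest, 240 mm (x) by 302 mm (y), 70 mm high, with an aluminium rim lock, 60 mm square and 34 mm high, on its lid, and a steel keep (bridge 66 mm wide, 26 mm high) on the ledge on the -y side. Origin: centre of its underside; z up, +x away from the robot (within 18 degrees).
- keyhole (a point): Centre of the keyhole in the top of the lock's 4 mm cover, 104 mm above the table; axes as the chest's. 10 mm wide for the shank, with a slot 6 mm wide for the bit running to 17 mm along +x. Home: key's +x along this +x; only so does the bit pass. Fully in, the shoulder rests on the cover, tip 25 mm below it; the bit then has 2 mm of play up and down and the shank 1 mm sideways.
- works: Lock works in the case, fixed, set differently in each lock; origin on the keyhole's axis, 70 mm above the table. Turned clockwise the bit first runs free, then pushes the tongue against 0.05 N m of friction (4 N at the bit), then meets a hard stop 50 to 85 degrees from home, to be felt. There 0.12 to 0.2 N m (9 to 15 N) is firm; over 25 N on the works or 35 N on the chest is forcing.
- tongue (a joint): Angle (rad) of the locking tongue, a flat steel bar 10 mm wide turning on the keyhole's axis, 10 to 14 mm above the lid, reaching 90 mm out: 0 unlocked, grows clockwise from above, 0.7 at its stop, under the keep. The key only pushes it towards locked; it stays where it is left when the key turns back.
- tongue_tip (a point): Outer end of the tongue, 90 mm from the keyhole's axis.
- brick_a: Loose bystander: plain wooden block 70 x 45 x 30 mm, origin under its centre.
- brick_b: Loose bystander: plain wooden block 70 x 45 x 30 mm, origin under its centre.
- cup: Loose bystander: white mug, 76 mm across, 85 mm high.
- glue: Loose bystander: small white glue bottle, 36 mm across, 100 mm high.
- jar_lid: Loose bystander: flat grey lid, 60 mm across, 12 mm high.
- driver: Loose bystander: screwdriver 150 mm long lying on the table.
Things that resemble listed ones, but are neither listed nor needed, are in the scene too. What is shaped like the key but blue or turquoise is not meant.

How it is judged:
By the outcome, as a careful person would: the job done as asked, in the order asked, and still so for the second after the job is handed in, with the robot touching nothing.
It also fails if it takes over 72 s, if anything falls off the work surface, if the arm or the gripper's body presses on something with over 40 N, if the wrist force passes 120 N, or if a joint passes its speed limit or range.

## Robot

A 6-joint arm with a two-finger parallel gripper is mounted at the origin on the work surface. World frame = base frame: x ahead of the robot, y to its left, z up, the work surface at z = 0. Lengths are in mm, angles in rad, forces in N, time in s.
With the tool pointing down it reaches from about 425 to 925 mm from the base axis. Payload 12.5 kg.
Tool frame: the origin (TCP) lies on the centre line of the jaws, within the pads' length; the fingertips stand 25 mm ahead of it and the grasp point (between the pads) lies 6 mm ahead of it; z points along the fingers, y is the line along which they close (so a half turn about z gives the same grasp; the last joint's range is limited). The gripper opens to 85 mm and grips with 20 to 120 N. Pads are 22 mm wide; open, the fingers measure 114 mm over their backs; the gripper's body (76 mm by 85 mm) begins 54 mm behind the grasp point. The pads swing forward as they close: fully open they stand 13 mm farther back than shut.
Start: joints at [-1.447, 0.491, 1.559, -0, 1.092, -0.106], TCP at [142.386, -608.579, 256.327] pointing down, gripper open.
Joint ranges: [-3.1, 3.1], [-0.84, 2.19], [0.05, 2.79], [-1.13, 4.28], [0.06, 2.93], [-2.69, 2.69]. Speed limits (rad/s): [2.22, 2.22, 2.79, 3.14, 3.14, 3.14].

## Interface

Orientations are given as [roll, pitch, yaw] about the fixed x, y, z axes, in that order (R = Rz(yaw) Ry(pitch) Rx(roll)).
In Python, from workcell import r gives the robot as it stands. The module is installed in compiled form; this text tells all that it offers.
- The arm moves only by the shell command python3 -m jog 'ROWS' [FORCE]. ROWS is JSON, a list of rows, each a list of 7 numbers: the turn, a rotation vector about the tool's x, y, z in degrees, then the shift along the tool's x, y, z in m, then the finger opening in m, from 0 to 0.0854. In form: [[rx, ry, rz, tx, ty, tz, fingers], ...]. A call has 1 to 5 rows; each row is the pose to reach, as a shift and turn from the pose commanded when the call began, along the tool's axes at that moment; what a row does not reach only later rows make up. A row lasts 1/12 s, in which the tool goes at most 41.7 mm and 7.16 degrees, less where a joint would pass 70% of its speed; a pose out of reach is approached as far as the arm can. A call with a gripper value outside its range is refused whole. The fingers move at their own pace and stop on an object; FORCE is the grip in N (left out, the last holds). Time passes only in rows, so rows that repeat a pose let the fingers close. It gives the time, the measured TCP pose, the force, the opening and the grip force at its end, in the units of the state.
- r.get_obs(): the state, without advancing time (a new reading comes with each control period).
- r.capture(name): name is "side" or "top" or "wrist"; returns the picture (480x640x3 uint8, red, green, blue); there is no depth.
- r.calibration(name): a dict with "K" (3x3 intrinsics, pixels), "rvec" (rotation vector, rad) and "tvec" (3), from world to camera coordinates, as OpenCV has them. Camera axes: x right, y down, z forward; pixel columns grow to the right and rows downward; lengths in mm; the calibration is good to about 2 mm. The wrist camera is an equidistant fisheye: a pixel r from the principal point sees the ray r / f radians off the axis. A picture is of the moment at which its call begins: read the wrist's pose just before it. calibration takes no time and is no camera call; for the wrist camera it gives the pose at the moment of the call.
- r.job_done(): hands the job in; it is judged then, once.
Trained networks look in the newest picture that a camera, given by its name, has taken for a name from the list of things; names that differ only in an ending like _2 or _b are one class to them, and where a whole thing is asked for, a point or a joint stands for the part that bears it (a point fixed in the world has none). Each returns a list of dicts, best first, with "p" (0 to 1); they miss things now and then, are a little off and sometimes report something else, mostly with a low value. They report only what shows in the picture. A call takes as long as a camera call. They do not tell look-alikes from the thing itself.
- r.outline_of(camera, target): "pixels" (480x640 bool, what is visible of it).
- r.tip_of(camera, target): "xyz" ([x, y, z] in mm, in world coordinates, good to about 4 mm: a listed point, or the origin of a listed thing).
The state is a dict: "time_s": time; "joint_pos": joint angles; "qd": joint speeds; "effort": joint torques, N m; "ee_pos": TCP position; "tool_rot": TCP orientation; "force": force on the tool from outside, world axes, zero at the start; "ft_torque": the same for the moment, N m; "gripper_width": finger opening in mm; "grip_force": force on a finger pad.
Only numpy, scipy, OpenCV 4.12 (cv2) and the standard library are available. Lean on these libraries where they do the work, as an engineer would, in place of code of your own. Each camera call takes 0.05 s, during which the arm holds its last target. There are 200 camera calls.

## Working session

There is one attempt and no reset: what is moved stays moved. The work goes in short steps, Python scripts to look and compute and a shell command to move; the robot and the scene stay as the last step left them, time stands still between calls to the robot, and variables do not carry over. Pictures are saved under pics/ and viewed, at most 10 in all, crops included, and the job is handed in when it is done.

```bash
mkdir -p pics
cat > h.py <<'E'
import numpy as np, cv2
from scipy.spatial.transform import Rotation as R
from workcell import r
def snap(c,name=None):
    im=r.capture(c)
    if name: cv2.imwrite(f'pics/{name}.png',im[:,:,::-1])
    return im
def tips(c,names):
    for n in names:
        for d in r.tip_of(c,n)[:3]: print(c,n,np.round(d['xyz'],1),round(d['p'],2))
E
python3 - <<'E'
from h import *
for c in('top','side'):
    snap(c,c+'0')
    tips(c,['key','key_head','key_bit','well','block','keyhole','chest','tongue_tip'])
o=r.get_obs();print(o['time_s'],o['ee_pos'],o['tool_rot'],o['force'],o['gripper_width'])
E
```

```text
top key [ 378.1 -191.9   12.3] 0.96
top key [ 549.3 -116.    10.3] 0.86
top key [ 527.2 -229.4   17.3] 0.43
top key_head [ 410.6 -233.8    8.9] 0.9
top key_head [ 524.1 -234.2   68.8] 0.6
top key_head [ 541.3 -227.6   31.7] 0.28
top key_bit [529.7 -99.2   8.3] 0.88
top key_bit [ 400.8 -201.6    7.3] 0.8
top key_bit [ 543.1 -226.3   29.9] 0.6
top well [ 526.1 -224.4   41.2] 0.82
top block [ 526.7 -233.5   -1.3] 0.55
top block [ 524.6 -235.1   68.5] 0.48
top keyhole [546.5 178.8 105.9] 0.64
top keyhole [ 544.4 -227.3   33.1] 0.64
top keyhole [ 5.712e+02  1.508e+02 -1.000e-01] 0.42
top chest [573.  155.   -2.3] 0.79
side key [ 545.7 -112.9    7.6] 0.64
side key [ 526.9 -228.7   18.7] 0.54
side key [ 380.  -192.1   12.4] 0.42
side key_head [ 535.6 -229.8   67.6] 0.68
side key_head [541.6 -61.    4. ] 0.53
side key_bit [ 527.1 -102.1    9.3] 0.68
side key_bit [ 540.7 -224.5   30.4] 0.49
side key_bit [ 397.9 -189.6   10.2] 0.47
side well [ 530.1 -232.1   41.7] 0.58
side block [ 526.6 -228.5    2.1] 0.71
side keyhole [551.  174.1 102.4] 0.78
side chest [573.9 152.7   0.7] 0.6
side tongue_tip [587.7 102.   81.3] 0.42
0.9 [ 142.38692631 -608.575966    256.35392332] [3.14145360e+00 4.37804315e-05 2.29833710e-01] [-0.26109543 -0.91475765  0.40537499] 85.19251068495497
```

View pics/top0.png

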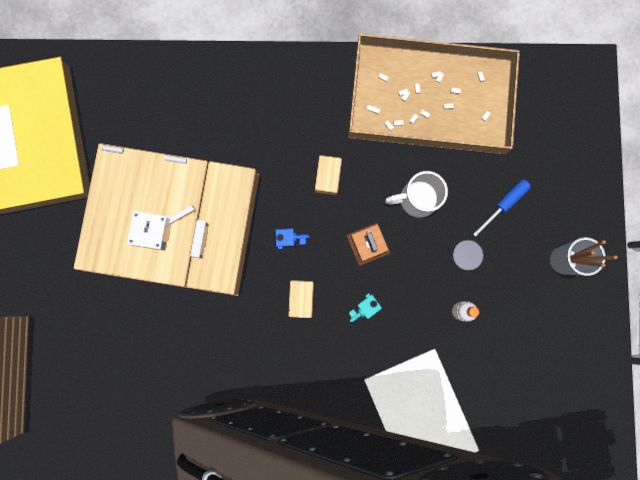

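View pics/side0.png

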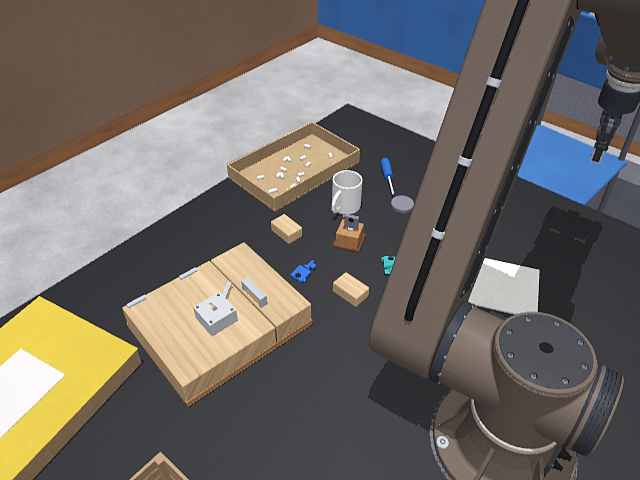

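The top view shows the grey key in its block at about (370,242), the chest lock at (148,228), the tongue up to (192,208) and the keep at (198,238). The blue and turquoise look-alikes lie at (290,238) and (366,307). The side view agrees. I'll move above the key for a wrist view.

```bash
python3 -m jog '[[0,0,0,0.154,-0.094,0,0.06],[0,0,0,0.154,-0.094,0,0.06],[0,0,0,0.154,-0.094,0,0.06],[0,0,0,0.154,-0.094,0,0.06],[0,0,0,0.154,-0.094,0,0.06]]' 40
python3 -m jog '[[0,0,0,0.154,-0.094,0,0.06],[0,0,0,0.154,-0.094,0,0.06],[0,0,0,0.154,-0.094,0,0.06],[0,0,0,0.154,-0.094,0,0.06],[0,0,0,0.154,-0.094,0,0.06]]'
python3 -m jog '[[0,0,0,0.115,-0.094,0,0.06],[0,0,0,0.115,-0.094,0,0.06],[0,0,0,0.115,-0.094,0,0.06],[0,0,0,0.115,-0.094,0,0.06],[0,0,0,0.115,-0.094,0,0.06]]'
python3 -m jog '[[0,0,0,0,0,0,0.06],[0,0,0,0,0,0,0.06]]'
cat >> h.py <<'E'
def proj(P,c):
    k=r.calibration(c);K=np.array(k['K']);M=R.from_rotvec(np.ravel(k['rvec'])).as_matrix()
    p=(np.atleast_2d(P)@M.T)+np.ravel(k['tvec'])
    if c!='wrist': return (p[:,:2]/p[:,2:])*[K[0,0],K[1,1]]+K[:2,2]
    n=np.linalg.norm(p[:,:2],axis=1);th=np.arctan2(n,p[:,2])
    return p[:,:2]/n[:,None]*th[:,None]*[K[0,0],K[1,1]]+K[:2,2]
def ray(uv,z,c):
    "pixels -> world points on plane z"
    k=r.calibration(c);K=np.array(k['K']);M=R.from_rotvec(np.ravel(k['rvec'])).as_matrix();t=np.ravel(k['tvec'])
    q=(np.atleast_2d(uv)-K[:2,2])/[K[0,0],K[1,1]]
    if c=='wrist':
        n=np.linalg.norm(q,axis=1,keepdims=True);d=np.c_[q/n*np.sin(n),np.cos(n)]
    else: d=np.c_[q,np.ones(len(q))]
    d=d@M;o=-M.T@t
    return o+d*((z-o[2])/d[:,2:])
E
python3 - <<'E'
from h import *
snap('wrist','w1')
tips('wrist',['key','key_head','key_bit','well','block'])
o=r.get_obs();print(o['time_s'],o['ee_pos'],o['tool_rot'],o['force'],o['gripper_width'])
print(proj([[527,-230,42],[527,-230,83]],'wrist'), r.calibration('wrist')['K'])
E
```

```text
time_s: 1.32
ee_pos: [273.5, -478.6, 256.6]
tool_rot: [-3.141, -0.001, 0.232]
force: [-0.2, -0.3, 0.2]
gripper_width: 60.3
grip_force: 0.0
time_s: 1.73
ee_pos: [402.0, -352.2, 256.5]
tool_rot: [-3.142, -0.001, 0.232]
force: [0.7, -0.0, 0.6]
gripper_width: 59.9
grip_force: 0.0
time_s: 2.15
ee_pos: [492.2, -234.5, 256.4]
tool_rot: [3.142, -0.001, 0.234]
force: [-0.1, -0.1, -0.4]
gripper_width: 60.3
grip_force: 0.0
time_s: 2.32
ee_pos: [489.8, -238.1, 256.3]
tool_rot: [3.141, 0.0, 0.23]
force: [-0.0, -0.6, -0.5]
gripper_width: 59.8
grip_force: 0.0
wrist key [ 380.2 -194.9   10. ] 0.78
wrist key [ 525.9 -226.3   15.4] 0.77
wrist key [ 523.3 -231.8   43.4] 0.24
wrist key_head [544.1 -61.1   5.8] 0.81
wrist key_head [ 411.6 -239.3    8.1] 0.76
wrist key_head [ 531.6 -229.1   68.7] 0.67
wrist key_bit [ 525.4 -103.2   10.7] 0.89
wrist key_bit [ 404.4 -195.9   13.4] 0.87
wrist key_bit [ 539.9 -226.6   31.1] 0.77
wrist well [421.9 -95.    2.7] 0.69
wrist well [ 523.7 -229.1   42.5] 0.58
wrist block [ 540.5 -224.2   32.3] 0.31
2.6167 [ 489.63615646 -238.36077112  256.33000523] [ 3.14145454e+00 -3.92275612e-06  2.28492707e-01] [-0.46849282  0.02731717 -0.22827436] 60.027494393841415
[[319.69234739 170.94201874]
 [319.83693301 175.65143498]] [[371.64829954   0.         318.55705299]
 [  0.         371.64829954 239.96449117]
 [  0.           0.           1.        ]]
```

View pics/w1.png

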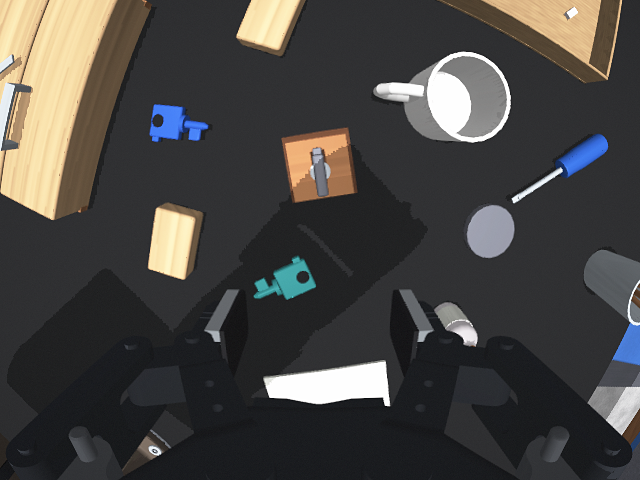

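The wrist view shows the key head as a thin dark plate from about (316,150) to (323,194), standing in the block centred at (320,165), with the lug end pointing away from the robot. I'll zoom in.

Run:
```python
from h import *
im=cv2.imread('pics/w1.png')
c=cv2.resize(im[120:210,270:370],None,fx=6,fy=6,interpolation=cv2.INTER_CUBIC);cv2.imwrite('pics/w1c.png',c)
```

```text
(no output)
```

View pics/w1c.png

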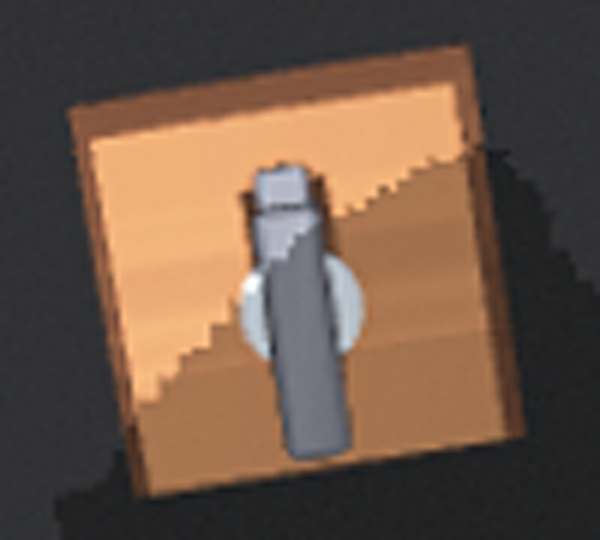

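The crop shows the shoulder disc centred at about (303,305), the near end of the plate at (320,455), its far top edge at (288,212), and the lug beyond that. So the bit points away from the robot.

Run:
```python
from h import *
f=lambda a:np.array(a)/6+[270,120]-0.4
a=ray(f([[320,456],[288,212]]),83,'wrist');print(a,a.mean(0),np.linalg.norm(a[1]-a[0]),np.degrees(np.arctan2(*(a[1]-a[0])[1::-1])))
print(ray(f([[303,305]]),47,'wrist'))
b=ray(f([[90,140],[452,84],[502,432],[148,492]]),42,'wrist');print(b,b.mean(0))
for i,j in((3,0),(2,1)): d=b[j]-b[i];print(np.linalg.norm(d),np.degrees(np.arctan2(d[1],d[0])))
for i,j in((1,0),(2,3)): d=b[j]-b[i];print(np.linalg.norm(d),np.degrees(np.arctan2(d[1],d[0]))-90)
```

```text
[[ 512.06115595 -236.01195882   83.        ]
 [ 542.51960873 -224.58534941   83.        ]] [ 527.29038234 -230.29865411   83.        ] 32.53128876285378 20.56377892118971
[[ 527.96111452 -230.12936281   47.        ]]
[[ 544.64281148 -193.92184178   42.        ]
 [ 564.82696201 -244.07468213   42.        ]
 [ 515.76685626 -263.80240534   42.        ]
 [ 494.6170291  -213.86919066   42.        ]] [ 529.96341471 -228.91702998   42.        ]
53.856064004819096 21.739214997995855
52.877944735866265 21.905717612636916
54.06206921276079 21.922457375456744
54.22767851792658 22.95568418077106
```

The block and key yaw is about 22°. The key goes in at about -11° and then turns up to 85° clockwise. With the direct grasp j6 would run out of range, so I'll grasp half a turn round (tool yaw about 202°).

```bash
for i in 1 2 3 4 5; do python3 -m jog '[[0,0,-7,0,0,0,0.06],[0,0,-14,0,0,0,0.06],[0,0,-21,0,0,0,0.06],[0,0,-28,0,0,0,0.06],[0,0,-35,0,0,0,0.06]]' | grep tool; done
python3 -m jog '[[0,0,-7,0,0,0,0.06],[0,0,-13.9,0,0,0,0.06]]'
cat >> h.py <<'E'
def go(xyz,yaw=None):
    "shift m (tool axes) and rz deg to reach TCP xyz,yaw(deg)"
    o=r.get_obs();M=R.from_euler('xyz',o['tool_rot']);y=np.degrees(o['tool_rot'][2])
    d=M.inv().apply(np.array(xyz)-o['ee_pos'])/1000
    print('t',round(o['time_s'],2),'at',np.round(o['ee_pos'],1),'yaw',round(y,2),'F',np.round(o['force'],1),'w',round(o['gripper_width'],1),'shift',np.round(d,4),'rz',None if yaw is None else round(-((yaw-y+180)%360-180),2))
E
python3 - <<'E'
from h import *
go([560,-217,240],202); print(r.get_obs()['joint_pos'])
E
```

```text
tool_rot: [3.141, 0.0, 0.846]
tool_rot: [3.142, 0.0, 1.457]
tool_rot: [-3.142, 0.0, 2.068]
tool_rot: [-3.142, 0.0, 2.679]
tool_rot: [-3.141, 0.0, -2.994]
time_s: 4.87
ee_pos: [489.8, -238.1, 256.3]
tool_rot: [-3.141, -0.0, -2.751]
force: [0.3, -0.5, -0.2]
gripper_width: 60.1
grip_force: 0.0
t 4.87 at [ 489.8 -238.1  256.3] yaw -157.63 F [ 0.3 -0.5 -0.2] w 60.1 shift [-0.0729 -0.0073  0.0163] rz 0.37
[-5.73667805e-01  3.76945822e-01  1.75677838e+00 -1.02740147e-04
  1.00779900e+00 -2.53489848e+00]
```

```bash
python3 -m jog '[[0,0,0,-0.03,-0.003,0.006,0.06],[0,0,0,-0.06,-0.006,0.012,0.06],[0,0,0,-0.073,-0.0073,0.016,0.06],[0,0,0,-0.073,-0.0073,0.016,0.06],[0,0,0,-0.073,-0.0073,0.016,0.06]]' >/dev/null
python3 -m jog '[[0,0,0,0,0,0,0.06],[0,0,0,0,0,0,0.06],[0,0,0,0,0,0,0.06]]' >/dev/null
python3 - <<'E'
from h import *
go([527.6,-230.2,75],202)
im=snap('wrist')
tips('wrist',['key_head','key','well'])
u,v=proj([[527.6,-230.2,65]],'wrist')[0].astype(int);print(u,v)
c=cv2.resize(im[v-45:v+45,u-50:u+50,::-1],None,fx=6,fy=6,interpolation=cv2.INTER_CUBIC);cv2.imwrite('pics/w2c.png',c)
E
```

```text
t 5.53 at [ 559.8 -217.4  240.8] yaw -157.98 F [ 0.5 -0.3 -0.1] w 60.0 shift [0.0347 0.0003 0.1658] rz 0.02
wrist key_head [ 409.3 -239.7    8.3] 0.96
wrist key_head [ 528.2 -227.6   69.8] 0.79
wrist key_head [544.  -62.7   6. ] 0.62
wrist key [ 378.3 -193.3   12.9] 0.74
wrist key [ 522.  -225.6   15.3] 0.68
wrist key [ 547.2 -114.4   14.2] 0.68
wrist well [ 527.  -231.2   40.8] 0.59
317 180
```

View pics/w2c.png

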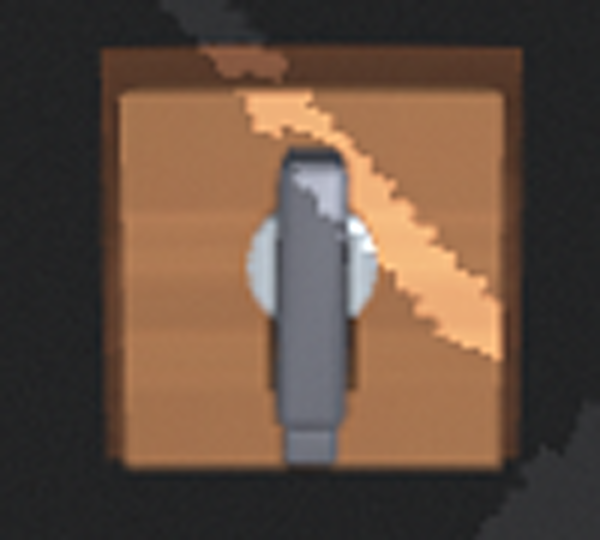

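The crop shows the block edges upright, so the tool yaw matches. The plate spans x from 280 to 347 and y from 162 to 427, and the lug reaches 463 on the far-from-robot side.

Run:
```python
from h import *
f=lambda a:np.array(a)/6+[267,135]-0.4
a=ray(f([[315,162],[312.5,427]]),83,'wrist');print(a,a.mean(0),np.linalg.norm(a[1]-a[0]),np.degrees(np.arctan2(*(a[1]-a[0])[1::-1])))
print(ray(f([[312.5,267]]),47,'wrist'))
b=ray(f([[120,92],[503,92],[503,467],[124,467]]),42,'wrist');print(b.mean(0))
for i,j in((0,3),(1,2)): d=b[j]-b[i];print(np.linalg.norm(d),np.degrees(np.arctan2(d[1],d[0])))
k=r.calibration('wrist');M=R.from_rotvec(np.ravel(k['rvec'])).as_matrix();print('cam',-M.T@np.ravel(k['tvec']),M[2])
```

```text
[[ 511.90605952 -235.48218498   83.        ]
 [ 542.89625144 -223.24224186   83.        ]] [ 527.40115548 -229.36221342   83.        ] 33.319786958823435 21.552128421101603
[[ 527.91808045 -229.30441396   47.        ]]
[ 530.24471857 -228.35518698   42.        ]
54.26850799032238 21.854196817068466
54.27102060711617 22.914474694413272
cam [ 495.2822776  -242.66573975  358.66474012] [ 0.25290951  0.10260995 -0.96203325]
```

```bash
python3 -m jog '[[0,0,0,0.0344,0.0008,0,0.04],[0,0,0,0.0344,0.0008,0.03,0.04],[0,0,0,0.0344,0.0008,0.06,0.04],[0,0,0,0.0344,0.0008,0.09,0.04],[0,0,0,0.0344,0.0008,0.10,0.04]]' >/dev/null
python3 -m jog '[[0,0,0,0,0,0.02,0.04],[0,0,0,0,0,0.04,0.04],[0,0,0,0,0,0.06,0.04],[0,0,0,0,0,0.064,0.04],[0,0,0,0,0,0.064,0.04]]'
python3 - <<'E'
from h import *
go([527.6,-229.5,77],202)
E
```

```text
time_s: 6.57
ee_pos: [528.1, -229.1, 75.9]
tool_rot: [3.14, -0.001, -2.756]
force: [0.3, 0.6, -0.2]
gripper_width: 40.0
grip_force: 0.0
t 6.57 at [ 528.1 -229.1   75.9] yaw -157.93 F [ 0.3  0.6 -0.2] w 40.0 shift [ 0.0007 -0.0002 -0.0011] rz 0.07
```

```bash
python3 -m jog '[[0,0,0,0.0005,0,0,0.02],[0,0,0,0.0005,0,0,0.02],[0,0,0,0.0005,0,0,0.012],[0,0,0,0.0005,0,0,0.006],[0,0,0,0.0005,0,0,0.006]]' 60
python3 -m jog '[[0,0,0,0,0,0,0.004],[0,0,0,0,0,0,0.004],[0,0,0,0,0,0,0.004],[0,0,0,0,0,0,0.004]]' 60
python3 - <<'E'
from h import *
go([527.6,-229.5,77],202);o=r.get_obs();print(o['grip_force'],o['ft_torque'])
E
```

```text
time_s: 6.98
ee_pos: [528.2, -229.6, 77.6]
tool_rot: [-3.14, 0.001, -2.756]
force: [-1.2, 0.7, 6.2]
gripper_width: 8.2
grip_force: 59.0
time_s: 7.32
ee_pos: [528.2, -229.6, 77.5]
tool_rot: [-3.14, 0.001, -2.756]
force: [-1.5, 0.6, 7.4]
gripper_width: 7.9
grip_force: 59.0
t 7.32 at [ 528.2 -229.6   77.5] yaw -157.93 F [-1.5  0.6  7.4] w 7.9 shift [0.0005 0.0003 0.0005] rz 0.07
58.98417413234711 [ 0.13856804  0.12268834 -0.0060662 ]
```

```bash
python3 -m jog '[[0,0,0,0,0,-0.005,0.004],[0,0,0,0,0,-0.012,0.004],[0,0,0,0,0,-0.02,0.004],[0,0,0,0,0,-0.03,0.004],[0,0,0,0,0,-0.04,0.004]]'
for i in 1 2; do python3 -m jog '[[0,0,0,0,0,-0.025,0.004],[0,0,0,0,0,-0.05,0.004],[0,0,0,0,0,-0.07,0.004],[0,0,0,0,0,-0.09,0.004],[0,0,0,0,0,-0.09,0.004]]' >/dev/null; done
python3 - <<'E'
from h import *
go([582,170,302],168.5);o=r.get_obs();print(o['grip_force'])
E
```

```text
time_s: 7.73
ee_pos: [527.8, -229.4, 117.5]
tool_rot: [-3.141, 0.0, -2.757]
force: [-0.9, -0.6, -0.5]
gripper_width: 8.2
grip_force: 58.4
t 8.57 at [ 528.4 -229.7  300.2] yaw -157.93 F [-0.3  0.9 -0.1] w 8.3 shift [-0.1998  0.3502 -0.0027] rz 33.57
58.48144590854645
```

```bash
python3 -m jog '[[0,0,0,-0.1,0.175,0,0.004],[0,0,0,-0.1,0.175,0,0.004],[0,0,0,-0.1,0.175,0,0.004],[0,0,0,-0.1,0.175,0,0.004],[0,0,0,-0.1,0.175,0,0.004]]' >/dev/null
python3 -m jog '[[0,0,0,-0.1,0.175,0,0.004],[0,0,0,-0.1,0.175,0,0.004],[0,0,0,-0.1,0.175,0,0.004],[0,0,0,-0.1,0.175,0,0.004],[0,0,0,-0.1,0.175,0,0.004]]' >/dev/null
python3 -m jog '[[0,0,7,0,0,0,0.004],[0,0,14,0,0,0,0.004],[0,0,21,0,0,0,0.004],[0,0,28,0,0,0,0.004],[0,0,33.5,0,0,0,0.004]]' >/dev/null
python3 -m jog '[[0,0,0,0,0,0,0.004],[0,0,0,0,0,0,0.004],[0,0,0,0,0,0,0.004]]'
python3 - <<'E'
from h import *
go([582,170,302],168.5)
im=snap('wrist','w3')
tips('wrist',['keyhole','chest','tongue_tip','key_head','key'])
u,v=proj([[548,177,104]],'wrist')[0].astype(int);print(u,v)
c=cv2.resize(im[v-60:v+60,u-80:u+80,::-1],None,fx=5,fy=5,interpolation=cv2.INTER_CUBIC);cv2.imwrite('pics/w3c.png',c)
E
```

```text
time_s: 10.07
ee_pos: [581.5, 170.1, 295.9]
tool_rot: [-3.141, -0.001, 2.945]
force: [-0.2, 0.3, 0.4]
gripper_width: 8.2
grip_force: 58.6
t 10.07 at [581.5 170.1 295.9] yaw 168.75 F [-0.2  0.3  0.4] w 8.2 shift [-0.0005 -0.     -0.0061] rz 0.25
wrist chest [573.9 151.7   1.1] 0.58
wrist tongue_tip [589.2 105.6  86.9] 0.69
wrist tongue_tip [420.  -94.3   1.1] 0.4
wrist key_head [544.4 -62.8   4.8] 0.85
wrist key_head [583.5 172.6 288.5] 0.73
wrist key [ 542.8 -119.3   16.5] 0.84
wrist key [579.6 174.9 233.3] 0.8
wrist key [ 375.8 -192.6   10.3] 0.71
318 179
```

View pics/w3c.png

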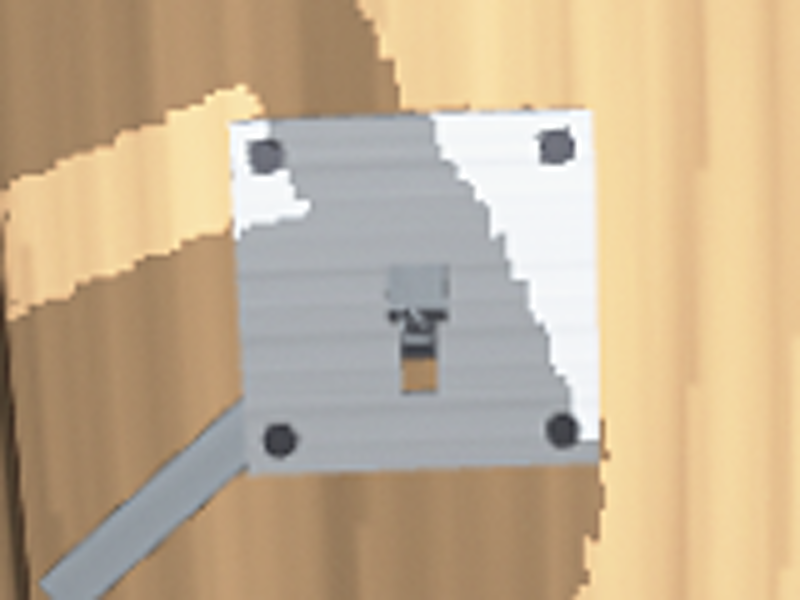

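View pics/w3.png

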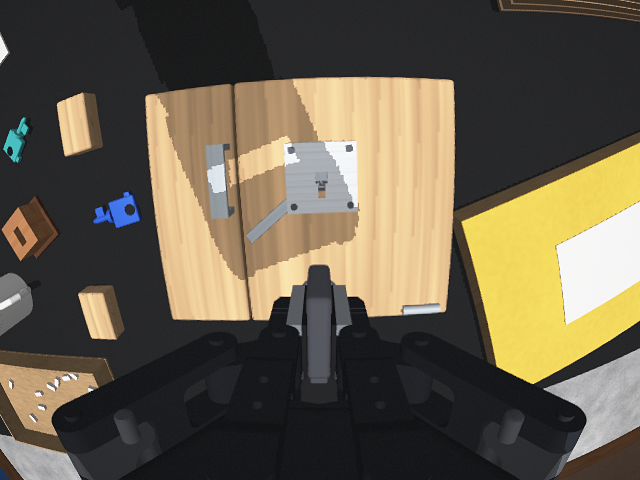

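The full view shows the key upright in the fingers. In the crop the lock cover's corners are at (231,122), (591,109), (600,462) and (250,475). The 10 mm hole is around (418,290) and the slot runs down to (419,392), away from the robot. The tongue is unlocked, pointing down-left.

Run:
```python
from h import *
f=lambda a:np.array(a)/5+[238,119]-0.4
b=ray(f([[231,122],[591,109],[600,462],[250,475]]),104,'wrist');print(b,b.mean(0))
for i,j in((0,3),(1,2)): d=b[j]-b[i];print(np.linalg.norm(d),np.degrees(np.arctan2(d[1],d[0])))
for i,j in((0,1),(3,2)): d=b[j]-b[i];print(np.linalg.norm(d),np.degrees(np.arctan2(d[1],d[0]))-90)
s=ray(f([[418,268],[419.5,392],[400,392],[438,392],[388,285],[448,285]]),104,'wrist');print(s)
d=s[1]-s[0];print(np.linalg.norm(d),np.degrees(np.arctan2(d[1],d[0])))
print('hole from slot end', s[1]-17*np.append((d/np.linalg.norm(d))[:2],0))
# check gripped key: head top outline
k=r.outline_of('wrist','key_head')
for q in k[:3]: ys,xs=np.nonzero(q['pixels']);print(q['p'],xs.min(),xs.max(),ys.min(),ys.max())
o=r.get_obs();Mx=R.from_euler('xyz',o['tool_rot'])
for x in(-17,0,17): print(x,proj([o['ee_pos']+Mx.apply([x,0,-5.5])],'wrist'))
```

```text
[[511.80219997 155.21416709 104.        ]
 [521.37664612 214.09221877 104.        ]
 [580.65365315 204.74164759 104.        ]
 [571.1291573  145.67627174 104.        ]] [546.24041414 179.9310763  104.        ]
60.08876196025707 -9.133194522097009
60.00997203617378 -8.964180089851808
59.6514458203009 -9.236297829109589
59.82837658751555 -9.160288160829936
[[542.12452523 180.7245211  104.        ]
 [562.82327006 176.85013268 104.        ]
 [562.1752828  173.62266689 104.        ]
 [563.43568131 179.91306417 104.        ]
 [543.94779246 175.24916002 104.        ]
 [545.91501812 185.07945294 104.        ]]
21.058226972025388 -10.601935241362366
hole from slot end [546.11347476 179.97787004 104.        ]
0.92 94 141 191 227
0.84 4 28 117 162
0.66 304 333 263 382
-17 [[317.59654715 381.84660545]]
0 [[317.56470147 344.0707768 ]]
17 [[317.53735226 300.85556041]]
```

```bash
python3 -m jog '[[0,0,-2.1,0,0,0,0.004],[0,0,-2.1,0,0,0,0.004],[0,0,-2.1,0,0,0,0.004]]' >/dev/null
python3 - <<'E'
from h import *
go([546.6,179.9,178],170.85)
E
```

```text
t 10.67 at [581.6 170.1 296.3] yaw 170.63 F [ 0.  -0.7 -0.7] w 7.7 shift [0.0362 0.0039 0.1183] rz -0.22
```

```bash
python3 -m jog '[[0,0,-0.2,0.02,0.002,0,0.004],[0,0,-0.2,0.0362,0.0039,0.03,0.004],[0,0,-0.2,0.0362,0.0039,0.06,0.004],[0,0,-0.2,0.0362,0.0039,0.09,0.004],[0,0,-0.2,0.0362,0.0039,0.118,0.004]]' >/dev/null
python3 -m jog '[[0,0,0,0,0,0,0.004],[0,0,0,0,0,0,0.004],[0,0,0,0,0,0,0.004],[0,0,0,0,0,0,0.004]]' >/dev/null
python3 - <<'E'
from h import *
go([546.6,179.9,178],170.85)
im=snap('side'); a=proj([[546.2,180,130]],'side')[0].astype(int)
cv2.imwrite('pics/s1.png',cv2.resize(im[a[1]-50:a[1]+50,a[0]-60:a[0]+60,::-1],None,fx=6,fy=6,interpolation=cv2.INTER_CUBIC))
o=r.get_obs();M=R.from_euler('xyz',o['tool_rot'])
print(a,[np.round((proj([p],'side')[0]-a+[60,50])*6) for p in(o['ee_pos']+M.apply([.4,0,60.5]),np.array([546.2,180,104]))])
E
```

```text
t 11.42 at [547.4 180.  180.1] yaw 170.85 F [-0.3 -0.2 -0.4] w 8.5 shift [ 0.0007 -0.0002  0.0021] rz 0.0
[212 299] [array([366., 322.]), array([373., 355.])]
```

View pics/s1.png

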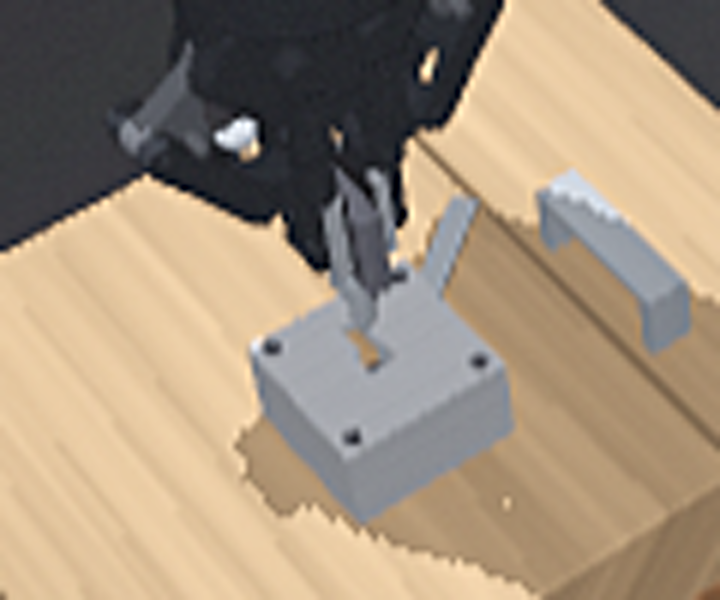

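The side view shows the key directly above the keyhole (tip at about (366,322), hole at about (373,355)). I'll lower it gently and watch the force.

```bash
python3 -m jog '[[0,0,0,0.0005,-0.0002,0.004,0.004],[0,0,0,0.0005,-0.0002,0.008,0.004],[0,0,0,0.0005,-0.0002,0.012,0.004],[0,0,0,0.0005,-0.0002,0.015,0.004],[0,0,0,0.0005,-0.0002,0.0175,0.004]]' | egrep 'ee|force:'
python3 -m jog '[[0,0,0,0,0,0.001,0.004],[0,0,0,0,0,0.002,0.004],[0,0,0,0,0,0.003,0.004],[0,0,0,0,0,0.003,0.004]]'| egrep 'ee|force:'
```

```text
ee_pos: [545.9, 179.7, 160.2]
force: [0.7, 0.7, -1.0]
grip_force: 58.6
ee_pos: [546.0, 179.7, 157.6]
force: [0.5, -0.3, 0.3]
grip_force: 58.6
```

```bash
python3 -m jog '[[0,0,0,-0.0004,-0.0001,0.0005,0.004],[0,0,0,-0.0004,-0.0001,0.001,0.004],[0,0,0,-0.0004,-0.0001,0.002,0.004],[0,0,0,-0.0004,-0.0001,0.003,0.004],[0,0,0,-0.0004,-0.0001,0.004,0.004]]' | egrep 'ee|force:'
python3 -m jog '[[0,0,0,0,0,0.001,0.004],[0,0,0,0,0,0.002,0.004]]'| egrep 'ee|force:'
```

```text
ee_pos: [546.4, 179.6, 153.7]
force: [0.4, -0.5, -0.5]
grip_force: 58.6
ee_pos: [546.4, 179.6, 151.7]
force: [0.2, 0.7, -0.1]
grip_force: 58.6
```

No contact, and the bit is entering the slot. I'll continue down to the shoulder, at TCP z of about 139.5.

```bash
python3 -m jog '[[0,0,0,0,0,0.002,0.004],[0,0,0,0,0,0.004,0.004],[0,0,0,0,0,0.006,0.004],[0,0,0,0,0,0.007,0.004],[0,0,0,0,0,0.008,0.004]]' | egrep 'ee|force:'
python3 -m jog '[[0,0,0,0,0,0.001,0.004],[0,0,0,0,0,0.002,0.004],[0,0,0,0,0,0.002,0.004]]'| egrep 'ee|force:'
python3 -m jog '[[0,0,0,0,0,0.0005,0.004],[0,0,0,0,0,0.001,0.004],[0,0,0,0,0,0.001,0.004]]'| egrep 'ee|force:'
```

```text
ee_pos: [546.4, 179.6, 143.5]
force: [0.4, -0.3, -0.8]
grip_force: 58.6
ee_pos: [546.4, 179.6, 141.6]
force: [0.0, 0.9, -0.8]
grip_force: 58.6
ee_pos: [546.4, 179.6, 140.7]
force: [-0.6, -0.2, -0.3]
grip_force: 58.6
```

```bash
for i in 1 2 3; do python3 -m jog '[[0,0,0,0,0,0.0002,0.004],[0,0,0,0,0,0.0005,0.004],[0,0,0,0,0,0.0005,0.004]]'| egrep 'ee|force: \['; done
```

```text
ee_pos: [546.4, 179.6, 140.3]
force: [0.3, -0.5, -0.9]
ee_pos: [546.4, 179.6, 139.7]
force: [-0.7, 0.2, -1.6]
ee_pos: [546.4, 179.6, 139.6]
force: [-1.5, -0.3, 3.7]
```

The shoulder is seated at 3.7 N. Now I'll turn clockwise (+rz), watching the torque.

```bash
cat > s.py <<'E'
from h import *
o=r.get_obs();print(round(o['time_s'],2),np.round(o['ee_pos'],1),'yaw',round(np.degrees(o['tool_rot'][2]),2),'F',np.round(o['force'],1),'T',np.round(o['ft_torque'],3),round(o['gripper_width'],1))
E
python3 s.py; for i in 1 2; do python3 -m jog '[[0,0,3,0,0,0,0.004],[0,0,6,0,0,0,0.004],[0,0,9,0,0,0,0.004],[0,0,10,0,0,0,0.004],[0,0,10,0,0,0,0.004]]'>/dev/null; python3 s.py; done
```

```text
14.47 [546.4 179.6 139.6] yaw 170.87 F [-1.5 -0.3  3.7] T [-0.078  0.279 -0.019] 8.2
14.88 [546.7 179.6 139.6] yaw 160.87 F [-0.5 -0.1  5.3] T [-0.011  0.036 -0.014] 7.9
15.3 [546.7 179.6 139.6] yaw 150.89 F [-0.2 -0.6  4.8] T [0.074 0.071 0.02 ] 7.9
```

```bash
for i in 1 2; do python3 -m jog '[[0,0,3,0,0,0,0.004],[0,0,6,0,0,0,0.004],[0,0,9,0,0,0,0.004],[0,0,10,0,0,0,0.004],[0,0,10,0,0,0,0.004]]'>/dev/null; python3 s.py; done
```

```text
15.72 [547.  179.9 139.6] yaw 140.93 F [1.9 3.5 4.6] T [ 0.56  -0.538  0.065] 7.9
16.13 [547.1 179.7 139.6] yaw 130.95 F [5.1 2.4 5.2] T [ 0.511 -0.862  0.019] 7.9
```

```bash
for i in 1 2; do python3 -m jog '[[0,0,1.5,0,0,0,0.004],[0,0,3,0,0,0,0.004],[0,0,4,0,0,0,0.004],[0,0,4,0,0,0,0.004]]'>/dev/null; python3 s.py; done
```

```text
16.47 [547.  179.6 139.6] yaw 126.97 F [4.1 1.5 5.5] T [ 0.393 -0.835  0.013] 8.1
16.8 [547.  179.6 139.6] yaw 122.96 F [5.  1.2 5.3] T [ 0.346 -0.837  0.016] 8.1
```

```bash
for i in 1 2 3; do python3 -m jog '[[0,0,1,0,0,0,0.004],[0,0,2,0,0,0,0.004],[0,0,2,0,0,0,0.004]]'>/dev/null; python3 s.py; done
```

```text
17.05 [547.  179.6 139.6] yaw 120.97 F [4.5 2.1 5.4] T [ 0.307 -0.8    0.067] 8.0
17.3 [547.  179.6 139.6] yaw 118.97 F [4.8 1.1 5.5] T [ 0.245 -0.806  0.02 ] 8.1
17.55 [547.  179.5 139.6] yaw 116.97 F [4.5 1.7 5.9] T [ 0.266 -0.87   0.026] 8.2
```

```bash
for i in 1 2 3; do python3 -m jog '[[0,0,1,0,0,0,0.004],[0,0,2,0,0,0,0.004],[0,0,2,0,0,0,0.004]]'>/dev/null; python3 s.py; done
```

```text
17.8 [547.  179.6 139.6] yaw 114.98 F [5.1 2.1 5.4] T [ 0.219 -0.797  0.066] 7.8
18.05 [547.  179.5 139.6] yaw 112.97 F [5.4 0.6 5. ] T [ 0.179 -0.857  0.036] 8.2
18.3 [547.  179.5 139.6] yaw 110.97 F [4.7 0.9 5.2] T [ 0.146 -0.862  0.037] 8.2
```

```bash
for i in 1 2 3; do python3 -m jog '[[0,0,0.8,0,0,0,0.004],[0,0,1.5,0,0,0,0.004],[0,0,1.5,0,0,0,0.004]]'>/dev/null; python3 s.py; done
```

```text
18.55 [547.2 179.5 139.6] yaw 109.47 F [ 5.6 -0.4  4.5] T [ 0.172 -1.042  0.179] 8.3
18.8 [547.4 179.6 139.6] yaw 107.98 F [6.9 1.  4.2] T [ 0.237 -1.252  0.076] 8.4
19.05 [547.6 179.6 139.6] yaw 106.47 F [7.2 1.3 3.3] T [ 0.263 -1.451  0.108] 8.0
```

```bash
for i in 1 2 3; do python3 -m jog '[[0,0,0.8,0,0,0,0.004],[0,0,1.5,0,0,0,0.004],[0,0,1.5,0,0,0,0.004]]'>/dev/null; python3 s.py; done
```

```text
19.3 [547.9 179.6 139.6] yaw 104.97 F [8.6 1.3 2.8] T [ 0.307 -1.675  0.166] 8.2
19.55 [548.1 179.7 139.7] yaw 103.48 F [9.4 1.9 1.1] T [ 0.294 -1.912  0.147] 8.1
19.8 [548.3 179.6 139.7] yaw 101.99 F [10.7  1.6  1. ] T [ 0.388 -2.086  0.219] 8.0
```

```bash
python3 -m jog '[[0,0,1,0,0,0,0.004],[0,0,1,0,0,0,0.004]]'>/dev/null; python3 s.py; for i in 1 2 3; do python3 -m jog '[[0,0,0,0,0,0,0.004]]'>/dev/null; python3 s.py; done
```

```text
19.97 [548.4 179.6 139.7] yaw 100.98 F [11.7  2.1 -0.1] T [ 0.386 -2.231  0.23 ] 8.0
20.05 [548.4 179.6 139.7] yaw 101.03 F [11.3  2.3  1.2] T [ 0.327 -2.193  0.208] 8.3
20.13 [548.4 179.7 139.7] yaw 101.03 F [11.3  1.8  0.4] T [ 0.364 -2.18   0.286] 8.6
20.22 [548.4 179.6 139.7] yaw 101.04 F [11.4  0.6  0.8] T [ 0.392 -2.16   0.274] 8.1
```

Firm against the stop: about 11.5 N at the bit, with contact from about 61°. Turning back home.

```bash
for i in 1 2 3; do python3 -m jog '[[0,0,-4,0,0,0,0.004],[0,0,-8,0,0,0,0.004],[0,0,-12,0,0,0,0.004],[0,0,-16,0,0,0,0.004],[0,0,-20,0,0,0,0.004]]'>/dev/null; python3 s.py; done
python3 -m jog '[[0,0,-3,0,0,0,0.004],[0,0,-6,0,0,0,0.004],[0,0,-9,0,0,0,0.004],[0,0,-9.85,0,0,0,0.004],[0,0,-9.85,0,0,0,0.004]]'>/dev/null; python3 s.py
```

```text
20.63 [546.4 179.4 139.6] yaw 121.2 F [0.7 0.  8.6] T [ 0.066 -0.1    0.011] 8.2
21.05 [546.1 179.4 139.6] yaw 141.2 F [0.8 1.  7.9] T [ 0.092  0.016 -0.068] 8.5
21.47 [546.1 179.4 139.6] yaw 161.2 F [0.8 0.3 8.7] T [ 0.085  0.001 -0.028] 8.0
21.88 [546.1 179.4 139.6] yaw 170.92 F [0.8 1.  8.7] T [ 0.107 -0.011  0.04 ] 7.9
```

Run:
```python
from h import *
im=snap('top'); tips('top',['tongue_tip'])
a=proj([[560,140,95]],'top')[0].astype(int)
cv2.imwrite('pics/t2.png',cv2.resize(im[a[1]-50:a[1]+50,a[0]-60:a[0]+60,::-1],None,fx=6,fy=6,interpolation=cv2.INTER_CUBIC));print(a)
im=snap('side'); tips('side',['tongue_tip'])
a=proj([[560,140,95]],'side')[0].astype(int)
cv2.imwrite('pics/s2.png',cv2.resize(im[a[1]-50:a[1]+50,a[0]-60:a[0]+60,::-1],None,fx=6,fy=6,interpolation=cv2.INTER_CUBIC))
```

```text
top tongue_tip [533.   89.7  89.5] 0.54
top tongue_tip [545.2 177.8 108.3] 0.53
[170 222]
side tongue_tip [535.2  89.3  81.2] 0.45
```

View pics/s2.png

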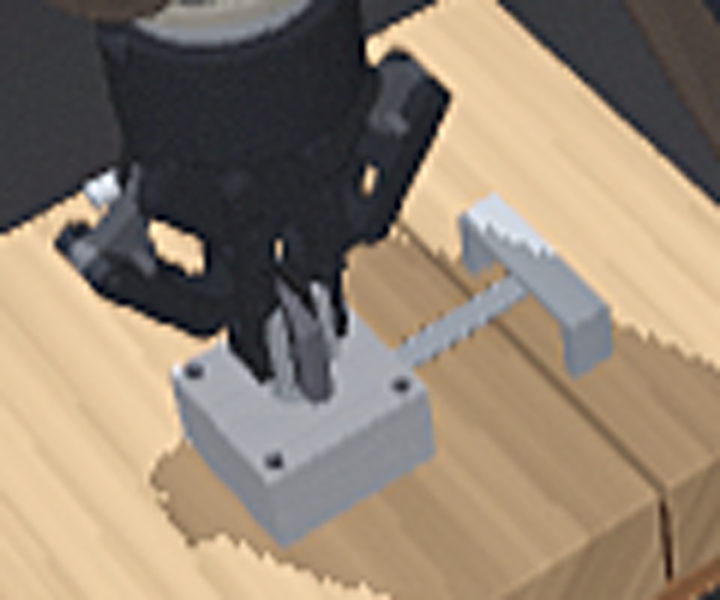

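The tongue now lies under the keep, meeting it at about (520,290), and the key is back home with low forces. Drawing it out.

```bash
python3 -m jog '[[0,0,0,0,0,-0.001,0.004],[0,0,0,0,0,-0.003,0.004],[0,0,0,0,0,-0.005,0.004],[0,0,0,0,0,-0.006,0.004]]'>/dev/null; python3 s.py
python3 -m jog '[[0,0,0,0,0,-0.001,0.004],[0,0,0,0,0,-0.002,0.004],[0,0,0,0,0,-0.003,0.004]]'>/dev/null; python3 s.py
```

```text
22.42 [546.  179.4 145.2] yaw 170.75 F [-0.5  0.8 -0.3] T [ 0.032 -0.018  0.008] 8.2
22.67 [546.2 179.6 148.2] yaw 170.73 F [-0.3  0.9 -0.5] T [ 0.014 -0.019 -0.01 ] 8.3
```

```bash
python3 -m jog '[[0,0,0,0,0,-0.004,0.004],[0,0,0,0,0,-0.008,0.004],[0,0,0,0,0,-0.012,0.004],[0,0,0,0,0,-0.016,0.004],[0,0,0,0,0,-0.02,0.004]]'>/dev/null; python3 s.py
python3 -m jog '[[0,0,0,0,0,-0.02,0.004],[0,0,0,0,0,-0.04,0.004],[0,0,0,0,0,-0.06,0.004],[0,0,0,0,0,-0.075,0.004],[0,0,0,0,0,-0.075,0.004]]'>/dev/null
python3 - <<'E'
from h import *
go([562,-216.5,241],202)
E
```

```text
23.08 [546.4 179.6 168.8] yaw 170.72 F [-0.2 -0.2  0.4] T [-0.02   0.034  0.047] 7.9
t 23.5 at [547.3 179.8 246.5] yaw 170.72 F [-0.4  0.2  0.3] w 7.9 shift [-0.0784 -0.3887  0.0052] rz -31.28
```

```bash
for i in 1 2; do python3 -m jog '[[0,0,0,-0.0236,-0.2036,0,0.004],[0,0,0,-0.0236,-0.2036,0,0.004],[0,0,0,-0.0236,-0.2036,0,0.004],[0,0,0,-0.0236,-0.2036,0,0.004],[0,0,0,-0.0236,-0.2036,0,0.004]]'>/dev/null; done
python3 -m jog '[[0,0,-7,0,0,0,0.004],[0,0,-14,0,0,0,0.004],[0,0,-21,0,0,0,0.004],[0,0,-28,0,0,0,0.004],[0,0,-31.3,0,0,0,0.004]]'>/dev/null
python3 -m jog '[[0,0,0,0,0,0,0.004],[0,0,0,0,0,0,0.004],[0,0,0,0,0,0,0.004]]'>/dev/null
python3 - <<'E'
from h import *
go([528.2,-229.6,125],202.07)
snap('wrist','w4');
for q in r.outline_of('wrist','key_head')[:4]: ys,xs=np.nonzero(q['pixels']);print(q['p'],xs.min(),xs.max(),ys.min(),ys.max())
E
```

```text
t 25.0 at [ 527.2 -229.8  242.9] yaw -158.11 F [-0.1 -0.2  0.3] w 8.0 shift [-0.0011 -0.0002  0.1179] rz -0.18
0.93 343 412 74 118
0.89 305 332 264 382
0.6 418 472 259 298
```

The key hasn't shifted in the grip (outline 305–332 × 264–382, as before). Lowering into the well.

```bash
python3 -m jog '[[0,0,-0.2,-0.0011,-0.0002,0.03,0.004],[0,0,-0.2,-0.0011,-0.0002,0.06,0.004],[0,0,-0.2,-0.0011,-0.0002,0.09,0.004],[0,0,-0.2,-0.0011,-0.0002,0.115,0.004],[0,0,-0.2,-0.0011,-0.0002,0.13,0.004]]'>/dev/null
python3 -m jog '[[0,0,0,0,0,0,0.004],[0,0,0,0,0,0,0.004],[0,0,0,0,0,0,0.004]]'>/dev/null
python3 - <<'E'
from h import *
go([528.2,-229.6,80],202.07)
E
```

```text
t 25.77 at [ 528.9 -229.9  114.3] yaw -157.8 F [0.6 0.2 0.6] w 8.4 shift [0.0005 0.0006 0.0343] rz 0.13
```

```bash
python3 -m jog '[[0,0,0.1,0.0005,0.0005,0.004,0.004],[0,0,0.1,0.0005,0.0005,0.008,0.004],[0,0,0.1,0.0005,0.0005,0.012,0.004],[0,0,0.1,0.0005,0.0005,0.016,0.004],[0,0,0.1,0.0005,0.0005,0.02,0.004]]'>/dev/null;python3 s.py
python3 -m jog '[[0,0,0,0,0,0.004,0.004],[0,0,0,0,0,0.007,0.004],[0,0,0,0,0,0.010,0.004],[0,0,0,0,0,0.013,0.004],[0,0,0,0,0,0.0145,0.004]]'>/dev/null;python3 s.py
```

```text
26.18 [ 527.8 -229.4   93. ] yaw -157.88 F [-0.3 -0.5 -0.3] T [ 0.029 -0.016 -0.068] 8.0
26.6 [ 527.7 -229.4   78.3] yaw -157.88 F [-0.2  0.3 -0.4] T [-0.004 -0.013 -0.03 ] 8.1
```

```bash
for i in 1 2 3; do python3 -m jog '[[0,0,0,0,0,0.0003,0.004],[0,0,0,0,0,0.0006,0.004],[0,0,0,0,0,0.0006,0.004]]'>/dev/null;python3 s.py;done
```

```text
26.85 [ 527.8 -229.4   78.3] yaw -157.88 F [ 0.4 -0.  -0.9] T [ 0.077 -0.013 -0.061] 8.3
27.1 [ 527.8 -229.4   77.7] yaw -157.88 F [ 0.  -0.6 -0.9] T [-0.038  0.023  0.057] 8.2
27.35 [ 527.8 -229.4   77.6] yaw -157.88 F [-1.4  0.9  6.1] T [0.147 0.288 0.017] 8.1
```

Shoulder down (6 N). I'll release it and retreat straight up.

```bash
python3 -m jog '[[0,0,0,0,0,0,0.010],[0,0,0,0,0,0,0.014],[0,0,0,0,0,0,0.02],[0,0,0,0,0,0,0.03],[0,0,0,0,0,0,0.03]]' 20; python3 s.py
python3 -m jog '[[0,0,0,0,0,-0.005,0.03],[0,0,0,0,0,-0.015,0.03],[0,0,0,0,0,-0.03,0.03],[0,0,0,0,0,-0.05,0.03],[0,0,0,0,0,-0.07,0.03]]'>/dev/null
python3 -m jog '[[0,0,0,-0.01,0,-0.025,0.03],[0,0,0,-0.02,0,-0.05,0.03],[0,0,0,-0.035,0,-0.075,0.03],[0,0,0,-0.035,0,-0.094,0.03],[0,0,0,-0.035,0,-0.094,0.03]]'>/dev/null
python3 -m jog '[[0,0,0,0,0,0,0.03],[0,0,0,0,0,0,0.03],[0,0,0,0,0,0,0.03]]'>/dev/null
python3 - <<'E'
from h import *
go([560,-217,241],202)
im=snap('wrist'); tips('wrist',['key_head'])
u,v=317,180
c=im[v-60:v+60,u-80:u+80,::-1]
im=snap('top'); tips('top',['tongue_tip'])
a=proj([[540,0,50]],'top')[0].astype(int);print(a)
d=im[a[1]-75:a[1]+75,a[0]-160:a[0]+80+40,::-1]
z=cv2.resize(c,(373,280),interpolation=cv2.INTER_CUBIC);w=cv2.resize(d,None,fx=2,fy=2,interpolation=cv2.INTER_CUBIC)
o=np.zeros((z.shape[0]+w.shape[0],w.shape[1],3),np.uint8);o[:280,:373]=z;o[280:]=w
cv2.imwrite('pics/end.png',o);print(o.shape)
E
```

```text
time_s: 27.77
ee_pos: [527.7, -229.4, 76.9]
tool_rot: [3.142, -0.0, -2.756]
force: [-0.2, 0.1, 0.5]
gripper_width: 29.9
grip_force: 0.0
27.77 [ 527.7 -229.4   76.9] yaw -157.88 F [-0.2  0.1  0.5] T [-0.042 -0.042 -0.041] 29.9
t 28.85 at [ 559.6 -216.1  240.1] yaw -157.9 F [-0.4  0.5  0.3] w 29.9 shift [-0.     -0.0009 -0.0009] rz 0.1
wrist key_head [ 531.6 -229.5   69.2] 0.79
wrist key_head [ 523.6 -231.9   43.6] 0.73
wrist key_head [544.1 -62.7   3.7] 0.68
top tongue_tip [533.7  93.2  88.7] 0.72
top tongue_tip [ 396.5 -414.5   -3.6] 0.49
[249 236]
(580, 560, 3)
```

View pics/end.png

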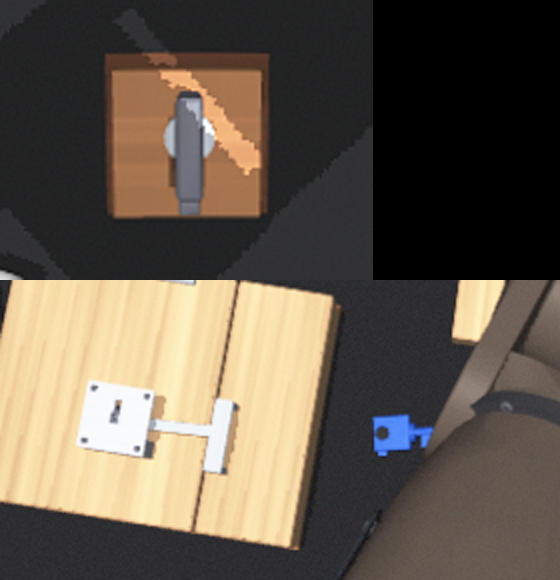

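The picture shows the key standing in its block as found (about (189,150)). The tongue runs from the lock to under the keep, meeting it at (212,431). Handing in.

```bash
python3 -c "
from workcell import r
print(r.job_done())"
```

```text
the job is handed in; nothing more can be done
None
```

The chest is locked: the key came firmly against its stop at about 61° (roughly 11.5 N), the tongue was left under the keep, and the key is back fully down in its block; handed in at about 29 s.

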